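# Secure a soil-core tube in a vee cradle with a quarter-turn hold-down in strut

## Robot

A 6-joint arm with a two-finger parallel gripper is mounted at the origin on the work surface. World frame = base frame: x ahead of the robot, y to its left, z up, the work surface at z = 0. Lengths are in m, angles in rad, forces in N, time in s.
With the tool pointing down it reaches from about 0.35 to 0.975 m from the base axis. Payload 4.9 kg.
Tool frame: the origin (TCP) lies on the mounting face of the last link; the fingertips stand 173 mm ahead of it and the grasp point (between the pads) lies 155 mm ahead of it (tcp_to_grasp is the distance from the TCP to the grasp point, in m); z points along the fingers, y is the line along which they close (so a half turn about z gives the same grasp; the last joint's range is limited). The gripper opens to 85 mm and grips with 20 to 120 N. Pads are 22 mm wide; open, the fingers measure 114 mm over their backs; the gripper's body (76 mm by 85 mm) begins 54 mm behind the grasp point. The pads swing forward as they close: fully open they stand 13 mm farther back than shut.
Start: joints at [0.999, 0.053, 1.613, -0, 1.476, -0.119], TCP at [0.273, 0.562, 0.405] pointing down, gripper open.
Joint ranges: [-3.01, 3.01], [-1.01, 2.22], [0.06, 2.58], [-1.02, 4.17], [0.09, 2.62], [-3.14, 3.14]. Speed limits (rad/s): [2.57, 2.57, 3.14, 3.14, 3.14, 3.14].

## Interface

Orientations are given as a rotation vector (axis times angle).
In Python, from station import get_obs, get_image, calibration, finish_job, tcp_to_grasp gives the robot as it stands. The module is installed in compiled form; this text tells all that it offers.
- The arm moves only by the tool arm_command, never from a script. Its argument "plan" is a list that holds one entry, the list of rows, each a list of 6 numbers: the shift along the tool's x, y, z in cm, then the turn, a rotation vector about the tool's x, y, z in rad. A call has 1 to 12 rows; each row is the pose to reach, as a shift and turn from the pose commanded when the call began, along the tool's axes at that moment; what a row does not reach only later rows make up. A row lasts 1/12 s, in which the tool goes at most 41.7 mm and 7.16 degrees, less where a joint would pass 70% of its speed; a pose out of reach is approached as far as the arm can. A call with a gripper value outside its range is refused whole. "gripper" is the closure, from -1 (fully open) to 1 (shut), set as the call begins (left out, the last holds). The fingers move at their own pace and stop on an object; "force" is the grip in N (left out, the last holds). Time passes only in rows, so rows that repeat a pose let the fingers close. It gives the time, the measured TCP pose, the force, the opening and the grip force at its end, in the units of the state.
- get_obs(): the state, without advancing time (a new reading comes with each control period).
- get_image(name): name is "scene" or "top" or "wrist"; returns (picture, depth): 400x640x3 uint8, blue, green, red; 400x640 float32, m along the optical axis (not along the pixel's ray), 0 where there is no reading.
- calibration(name): a dict with "fx", "fy", "cx", "cy" (pixels), "pose" (4x4, takes a point from camera to world coordinates). Camera axes: x right, y up, looking along -z (the intrinsics and any distortion apply to the point x, -y, -z); pixel columns grow to the right and rows downward; lengths in m; the calibration is good to about 2 mm. The wrist camera is an equidistant fisheye: a pixel r from the principal point sees the ray r / f radians off the axis. A picture is of the moment at which its call begins: read the wrist's pose just before it. calibration takes no time and is no camera call; for the wrist camera it gives the pose at the moment of the call.
- finish_job(): hands the job in; it is judged then, once.
The state is a dict: "t": time; "q": joint angles; "dq": joint speeds; "effort": joint torques, N m; "tool_pos": TCP position; "tool_rot": TCP orientation; "contact_force": force on the tool from outside, world axes, zero at the start; "wrist_torque": the same for the moment, N m; "opening": finger opening in m; "grip_force": force on a finger pad.
Only numpy, scipy, OpenCV 4.12 (cv2) and the standard library are available. Lean on these libraries where they do the work, as an engineer would, in place of code of your own. Each camera call takes 0.05 s, during which the arm holds its last target. There are 200 camera calls.

## Task

Lift the metal soil-core tube with black end caps out of the drying rack, lower it into the vee cradle on the slotted strut and let go, so that it settles in both vees. Then take the hold-down (the hammer-head bolt with the padded arm) from the storage block, pass its head lengthwise down through the strut's slot beside the cradle until its collar rests on the strut, and give it a quarter turn so that the head catches under the lips and the arm swings over the tube, its pad above the middle of the tube. Let go of everything, and leave the glassware and the spare bolt undisturbed.

Things in the scene. Friction and masses are not known exactly. Their poses are not given: they have to be found in the camera images.
- rig: Fixed rig: galvanised strut channel 41 mm wide, 41 mm high, 300 mm long, lying on the bench, open slot upward, black end caps 2.5 mm proud, a vee cradle bolted across it at y = +75 mm. Origin: centre of the strut's underside; z up, y along the strut, x across it.
- cradle_seat (a point): Centre of the tube when it rests in the cradle: rig x 0, y 75, z 88 mm, axes as the rig's; the tube lies along x. Cradle: base plate 140 x 60 mm, top at z 47 mm (y 45 to 105), with two upward 90-degree vees of aluminium angle, 22 mm wide, at x = +50 and -50 mm, leg tips at z 81 mm, 28 mm either side. Between the vees (x within 39 mm) there is room for fingers.
- slot_spot (a point): Where the hold-down's axis belongs: in the slot, level with the strut's top (rig x 0, y 11, z 41 mm), 64 mm from the cradle's middle. The slot runs along y at x = 0, free from y -150 to 45 mm, 22 mm wide between two lips turned down 7 mm; inside, the channel is 36 mm wide, floor at z 2.5 mm.
- tube: Loose soil-core tube of plain metal, 50 mm diameter, 180 mm long, about 0.45 kg, with a black cap 54.4 mm wide and 16 mm long on each end. Origin: its centre; x along the tube. Starts lying level in one of the two places of the drying rack, axis 45 mm above the bench.
- rack: Fixed white drying rack, two places 90 mm apart (its y = +45 and -45 mm), each of two shallow plastic vees at x = +50 and -50 mm; things lie in it along its x. Base bars 10 mm high; between the vees (x within 38 mm) fingers can go down beside a tube. Origin: centre of its underside.
- cylinder: Loose glass measuring cylinder, 40 mm diameter, 210 mm long, white foot of 60 mm diameter at its +x end, lying in the other place of the rack. Leave it there. Origin: on its axis near its middle; x along it.
- holder: Fixed grey plastic storage block 75 x 165 x 34 mm with two round sockets 37 mm wide and 28 mm deep, 90 mm apart (its y = +45 and -45 mm). Origin: centre of its underside.
- holddown: Loose steel hold-down, 150 mm tall, about 0.42 kg, standing upright in one socket at any angle, collar (44 mm wide, 6 mm thick) resting on the block. Origin: on the bolt's axis, underside of the collar; z up, x along the arm, y along the hammer head. 16 mm shank; arm 18 mm wide from x = -15 to +77 mm at z 79 to 87 mm. It turns freely in the slot and stays by its own weight.
- head (a point): Middle of the hammer head, 15.5 mm below the hold-down's origin: 33 mm long along y, 17 mm wide, 9 mm thick, tapered tip down to 23 mm below the origin; a 14 mm neck joins it to the collar. It passes the slot with the arm square to the strut; a quarter turn brings the arm along the strut, over the tube, and the head under the lips.
- pad (a point): Centre of the underside of the 24 mm rubber pad under the hold-down's arm: 64 mm along the arm (x), 75 mm above the collar's underside. With the collar on the strut it passes 3 mm above a seated tube.
- wing (a point): Middle of the hold-down's flat grip wing on top: 4 mm behind the bolt's axis (x = -4 mm), 107 mm above the collar's underside. The wing is 10 mm thick in y, from x = -32 to +24 mm, z 87 to 127 mm.
- spare_bolt: Loose spare strut bolt, same head and collar, short shank, round black knob, no arm, 49 mm tall above the block; stands in the other socket. Leave it. Origin: on its axis under the collar.
- flask: Loose stoppered glass flask, 66 mm wide, 140 mm tall, standing between the robot and the rig. Leave it. Origin: centre of its underside.
- beaker: Loose glass beaker, 68 mm wide, 85 mm tall, standing between the robot and the rig. Leave it. Origin: centre of its underside.
- jar: Loose amber glass jar with a metal lid, 68 mm wide, 75 mm tall, beyond the rig. Leave it. Origin: centre of its underside.

How it is judged:
On the way, in this order (a step that is already met when the one before it is completed fails the run):
1. the tube has settled in both vees of the cradle and is let go, before the hold-down is put in (x of tube in the frame of cradle_seat between -0.018 and 0.018 m and y of tube in the frame of cradle_seat between -0.004 and 0.004 m and z of tube in the frame of cradle_seat between -0.004 and 0.004 m and angle between the x axis of tube and the x axis of rig, either way round below 0.06 rad and contact force between the fingers and tube below 0.3 N and linear speed of tube below 0.03 m/s), for 0.2 s.
2. the hold-down's head has gone lengthwise down through the slot: collar within 5 mm of the strut's top, head still within 25 degrees of the slot's direction (z of holddown in the frame of rig between 0.037 and 0.047 m and x of holddown in the frame of rig between -0.007 and 0.007 m and y of holddown in the frame of rig between -0.165 and 0.055 m and angle between the y axis of holddown and the y axis of rig, either way round below 0.44 rad), for 0.05 s.
At the end, for the whole second after the job is handed in: Tube in both vees (seat within 4 mm, 18 mm lengthwise, 3.5 degrees). Hold-down upright, collar on the strut within 3 mm, arm along the strut within 14 degrees, head under the lips, pad above the tube's middle within 16 mm along the strut, 20 mm along the tube. Both released, at rest (x of tube in the frame of cradle_seat between -0.018 and 0.018 m and y of tube in the frame of cradle_seat between -0.004 and 0.004 m and z of tube in the frame of cradle_seat between -0.004 and 0.004 m and angle between the x axis of tube and the x axis of rig, either way round below 0.06 rad and z of holddown in the frame of rig between 0.038 and 0.044 m and x of holddown in the frame of rig between -0.006 and 0.006 m and angle between holddown's own z axis and vertical below 0.08 rad and angle between the x axis of holddown and the y axis of rig, either way round below 0.25 rad and y of pad in the frame of cradle_seat between -0.016 and 0.016 m and x of pad in the frame of cradle_seat between -0.02 and 0.02 m and linear speed of each of tube, holddown below 0.02 m/s and angular speed of holddown below 0.1 rad/s); the robot touches nothing.
It fails at once if the tube was dropped from a height (falls faster than 0.8 m/s out of the fingers) (linear speed of tube above 0.8 m/s and contact force between the fingers and tube below 0.1 N).
It fails at once if the glassware (flask, beaker, jar, measuring cylinder) was knocked or moved by over 30 mm (distance of any of flask, beaker, jar, cylinder from where it was at the start of the episode above 0.03 m).
It fails at once if the spare bolt was moved by over 30 mm (distance of spare_bolt from where it was at the start of the episode above 0.03 m).
It also fails if it takes over 64 s, if anything falls off the work surface, if the arm or the gripper's body presses on something with over 40 N, if the wrist force passes 120 N, or if a joint passes its speed limit or range.

## Working session

There is one attempt and no reset: what is moved stays moved. The work goes in short steps, Python scripts to look and compute and a tool call to move; the robot and the scene stay as the last step left them, time stands still between calls to the robot, and variables do not carry over. Pictures are saved under pics/ and viewed, at most 10 in all, crops included, and the job is handed in when it is done.

Besides the shell and the picture viewer there is one more tool, called after ">>>" in YAML: its name, and indented under it one key for each argument. arm_command: Moves the arm, as the interface text tells. Its arguments: {"type":"object","properties":{"plan":{"type":"array"},"gripper":{"type":"number"},"force":{"type":"number"}},"required":["plan"]}

```bash
mkdir -p pics; cat > h.py <<'E'
import numpy as np, cv2
from station import *
from scipy.spatial.transform import Rotation as R
def cloud(name):
    c=calibration(name); im,d=get_image(name)
    v,u=np.mgrid[0:400,0:640]
    x=(u-c['cx'])/c['fx']; y=(v-c['cy'])/c['fy']
    if name=='wrist':
        r=np.hypot(x,y); s=np.where(r>1e-6,np.tan(np.minimum(r,1.5))/np.maximum(r,1e-6),1); x=x*s;y=y*s
    P=np.stack([x*d,-y*d,-d],-1)@c['pose'][:3,:3].T+c['pose'][:3,3]
    P[d==0]=np.nan
    return im,d,P
E
python3 - <<'E'
from h import *
for n in ['scene','top']:
    im,d,P=cloud(n); cv2.imwrite(f'pics/{n}0.png',im); np.save(f'{n}0.npy',P)
    print(n,calibration(n)['pose'].round(3).tolist(),(d==0).mean())
print(get_obs(),tcp_to_grasp)
E
```

```text
scene [[0.866, -0.35, 0.357, 1.015], [0.5, 0.626, -0.599, -0.75], [-0.014, 0.697, 0.717, 1.021], [0.0, 0.0, 0.0, 1.0]] 0.00395703125
top [[-0.108, 0.973, -0.202, 0.37], [-0.994, -0.106, 0.021, -0.009], [-0.001, 0.203, 0.979, 1.074], [0.0, 0.0, 0.0, 1.0]] 0.00406640625
{'t': 0.1, 'q': array([ 9.98970330e-01,  5.32788756e-02,  1.61416382e+00,  1.09453599e-05,
        1.47601058e+00, -1.19018866e-01]), 'dq': array([ 0.00206564, -0.00274077, -0.00331431,  0.00177763,  0.00141776,
       -0.00038373]), 'effort': array([-1.18002749e-04, -3.94899380e+01, -3.71364856e+01, -1.47108240e-04,
        3.91133130e-03,  2.35613939e-06]), 'tool_pos': array([0.27330574, 0.56179889, 0.40358883]), 'tool_rot': array([-7.05064518e-01, -3.06079378e+00,  2.74365640e-03]), 'contact_force': array([ 0.48148663, -0.62425959,  0.99048469]), 'wrist_torque': array([-0.08066779,  0.0265082 ,  0.02353133]), 'grip_force': 0.0, 'opening': 0.08567924412544227} 0.1547
```

View pics/scene0.png

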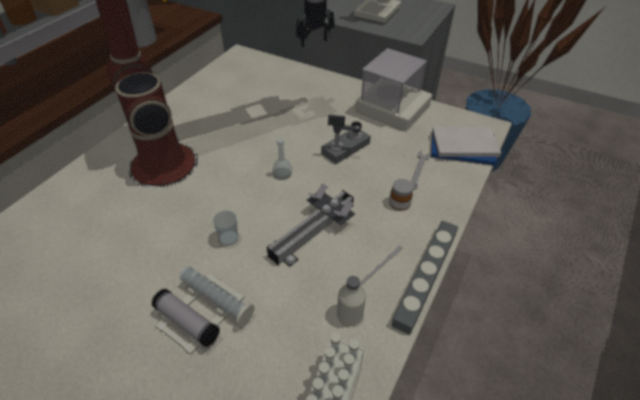

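View pics/top0.png

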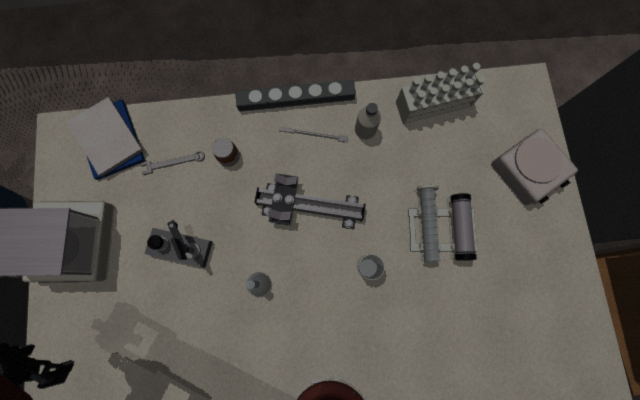

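The scene view shows the tube (185,318) and the cylinder (215,293) in the rack, the rig (312,225) and the holder (346,140). In the top view the tube is at (463,227), the strut runs from (258,197) to (365,213), the cradle is at (285,200), the hold-down is at (180,242) and the spare knob is at (155,242).

```bash
python3 - <<'E'
from h import *
P=np.load('top0.npy'); im=cv2.imread('pics/top0.png')
def roi(u0,u1,v0,v1,z0,z1):
    Q=P[v0:v1,u0:u1].reshape(-1,3); return Q[(Q[:,2]>z0)&(Q[:,2]<z1)]
def fit(n,Q):
    r=cv2.minAreaRect((Q[:,:2]*1000).astype(np.float32)); c=Q.mean(0)
    w,V=np.linalg.eigh(np.cov(Q[:,:2].T)); print(n,len(Q),'rect',np.round(r[0],1),np.round(r[1],1),'ang',round(r[2],1),'mean',(c*1000).round(1),'axis',V[:,1].round(3),'zmax',np.percentile(Q[:,2],98).round(4))
fit('tube',roi(445,485,185,268,.05,.09))
fit('cyl',roi(412,444,180,268,.045,.09))
fit('strut',roi(300,372,190,225,.034,.05))
fit('strutall',roi(245,375,180,225,.034,.05))
fit('cradle',roi(262,305,170,228,.044,.056))
fit('vees',roi(262,305,170,228,.06,.1))
fit('block',roi(140,220,225,275,.028,.038))
fit('hd arm',roi(140,220,205,275,.105,.125))
fit('hd wing',roi(140,220,205,275,.135,.18))
fit('knob',roi(140,170,225,275,.06,.1))
for n,b in dict(flask=(240,275,265,300),beaker=(352,390,250,285),jar=(208,242,130,168)).items(): fit(n,roi(*b,.03,.16))
a=cv2.resize(im[165:230,240:375],None,fx=4.5,fy=4.5,interpolation=2);b=cv2.resize(im[210:275,135:270],None,fx=4.5,fy=4.5,interpolation=2)
cv2.imwrite('pics/c1.png',cv2.convertScaleAbs(np.vstack([a,b]),alpha=1.7))
E
```

```text
tube 1155 rect [ 468.7 -421.3] [ 50.  180.2] ang 84.4 mean [ 466.8 -417.3   63.6] axis [-0.995  0.103] zmax 0.0711
cyl 1040 rect [ 487.9 -333.3] [ 56.6 209.2] ang 83.8 mean [ 488.5 -331.4   54.4] axis [-0.995  0.103] zmax 0.0643
strut 498 rect [564.8 -68.2] [185.6  43.2] ang 74.3 mean [563.7 -72.4  39.1] axis [0.269 0.963] zmax 0.0431
strutall 1308 rect [587.8  -9. ] [308.6 126.2] ang 88.0 mean [584.7  17.4  42.2] axis [0.238 0.971] zmax 0.0489
cradle 614 rect [597.2  52.6] [ 83.8 139.6] ang 74.9 mean [597.5  64.5  47.6] axis [-0.963  0.268] zmax 0.0553
vees 257 rect [600.6  64.7] [ 62.  121.5] ang 75.1 mean [600.9  66.   70.2] axis [-0.966  0.258] zmax 0.0808
block 976 rect [499.1 370.8] [166.9  74.9] ang 71.1 mean [495.1 363.9  32.8] axis [0.301 0.954] zmax 0.0375
hd arm 216 rect [509.9 334.6] [102.6  21.5] ang 21.4 mean [521.4 337.5 118.5] axis [-0.902 -0.431] zmax 0.1239
hd wing 154 rect [480.4 325.3] [54.7 10.3] ang 20.2 mean [479.9 323.7 153.8] axis [-0.942 -0.337] zmax 0.1623
knob 190 rect [513.4 411.4] [36.7 35.6] ang 23.8 mean [512.5 409.5  79.1] axis [0.306 0.952] zmax 0.0844
flask 361 rect [376.  154.5] [51.8 56.1] ang 87.0 mean [375.2 150.5  67.6] axis [-0.996  0.089] zmax 0.1405
beaker 246 rect [ 387.3 -151. ] [65.6 64.3] ang 83.1 mean [ 388.1 -160.6   67.1] axis [-0.99  -0.139] zmax 0.0865
jar 512 rect [756.3 218. ] [63.9 63. ] ang 81.5 mean [753.  215.5  64.2] axis [0.37  0.929] zmax 0.0766
```

View pics/c1.png

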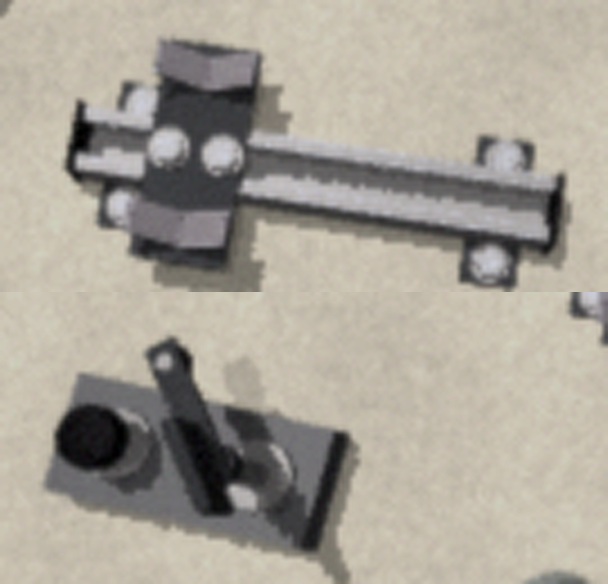

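The crops show an empty cradle with two low round screw heads. The hold-down arm points away from the robot and the wing sits over the lower socket. The depth fits agree with the nominal sizes. Next I work out the moves.

```bash
cat >> h.py <<'E'
def go(p,yaw):
    "row (cm, rotvec in tool axes) taking the grasp point to p (m), tool down, tool x at yaw deg (or its half-turn, the nearer)"
    o=get_obs(); R0=R.from_rotvec(o['tool_rot']); best=None
    for h in (0,180):
        a=np.radians(yaw+h); x=np.array([np.cos(a),np.sin(a),0]); z=np.array([0,0,-1.])
        R1=R.from_matrix(np.stack([x,np.cross(z,x),z],1)); dr=(R0.inv()*R1).as_rotvec()
        t=np.array(p)-R1.apply([0,0,tcp_to_grasp])
        s=R0.inv().apply(t-o['tool_pos'])*100
        print('row',s.round(2).tolist(),dr.round(4).tolist(),'turn',np.degrees(np.linalg.norm(dr)).round(1))
    return R0
E
python3 - <<'E'
from h import *
o=get_obs(); M=R.from_rotvec(o['tool_rot']).as_matrix(); print(M.round(3), o['q'])
go([.4687,-.4213,.25],-5.8)
c=calibration('wrist'); print(c)
E
```

```text
[[-0.899  0.437 -0.001]
 [ 0.437  0.899 -0.002]
 [ 0.    -0.002 -1.   ]] [ 9.98970330e-01  5.32788756e-02  1.61416382e+00  1.09453599e-05
  1.47601058e+00 -1.19018866e-01]
row [-60.58, -79.85, 0.02] [-0.0008, 0.0025, 2.79] turn 159.9
row [-60.58, -79.85, 0.02] [-0.0018, -0.0006, -0.3516] turn 20.1
{'fx': 309.70691628693146, 'fy': 309.70691628693146, 'cx': 323.2295643111314, 'cy': 205.11967479717407, 'pose': array([[ 0.43820116, -0.85965965, -0.26261194,  0.20483713],
       [ 0.89887339,  0.41826128,  0.13070625,  0.59425889],
       [-0.00252248, -0.29333052,  0.95600776,  0.37181494],
       [ 0.        ,  0.        ,  0.        ,  1.        ]])}
```

>>> arm_command:
  plan:
    - [[-42,-34,0,0,0,1.4],[-42,-34,0,0,0,1.4],[-42,-34,0,0,0,1.4],[-42,-34,0,0,0,1.4],[-42,-34,0,0,0,1.4],[-42,-34,0,0,0,1.4],[-42,-34,0,0,0,1.4],[-42,-34,0,0,0,1.4],[-42,-34,0,0,0,1.4],[-42,-34,0,0,0,1.4],[-42,-34,0,0,0,1.4],[-42,-34,0,0,0,1.4]]
  gripper: -1
  force: 60

```text
t: 1.1
tool_pos: [0.4854, 0.1071, 0.4044]
tool_rot: [-2.516, -1.881, 0.0]
contact_force: [0.2, 0.9, 0.3]
opening: 0.0854
grip_force: 0.0
```

```bash
python3 -c "
from h import *
print(get_obs()['q'].round(2)); go([.4687,-.4213,.25],-5.8)"
```

```text
[ 0.07 -0.26  1.9   0.    1.5   0.35]
row [-51.15, 13.33, -0.03] [-0.0001, 0.0, 1.3854] turn 79.4
row [-51.15, 13.33, -0.03] [-0.0, -0.0001, -1.7562] turn 100.6
```

>>> arm_command:
  plan:
    - [[-51.1,13.3,0,0,0,1.385],[-51.1,13.3,0,0,0,1.385],[-51.1,13.3,0,0,0,1.385],[-51.1,13.3,0,0,0,1.385],[-51.1,13.3,0,0,0,1.385],[-51.1,13.3,0,0,0,1.385],[-51.1,13.3,0,0,0,1.385],[-51.1,13.3,0,0,0,1.385],[-51.1,13.3,0,0,0,1.385],[-51.1,13.3,0,0,0,1.385],[-51.1,13.3,0,0,0,1.385],[-51.1,13.3,0,0,0,1.385]]

```text
t: 2.1
tool_pos: [0.4709, -0.3927, 0.404]
tool_rot: [-3.137, 0.158, 0.001]
contact_force: [0.3, 1.1, 0.9]
opening: 0.0852
grip_force: 0.0
```

```bash
python3 - <<'E'
from h import *
im,d,P=cloud('wrist'); cv2.imwrite('pics/w1.png',im)
M=R.from_rotvec(get_obs()['tool_rot']).as_matrix()
Q=P.reshape(-1,3); m=(Q[:,2]>.05)&(Q[:,2]<.085)&(np.hypot(Q[:,0]-.4687,Q[:,1]+.4213)<.1)&(Q[:,1]<-.375)
r=cv2.minAreaRect((Q[m,:2]*1000).astype(np.float32)); print(r,m.sum(),np.percentile(Q[m,2],98))
go([.4687,-.4213,.047],-5.8)
E
```

```text
((468.2632141113281, -422.7567138671875), (52.760536193847656, 180.26483154296875), 83.93235778808594) 7492 0.07056999440491718
row [0.13, 2.18, 20.19] [0.0046, 0.0012, -0.0017] turn 0.3
row [0.13, 2.18, 20.19] [0.0018, -0.0072, 3.1399] turn 179.9
```

View pics/w1.png

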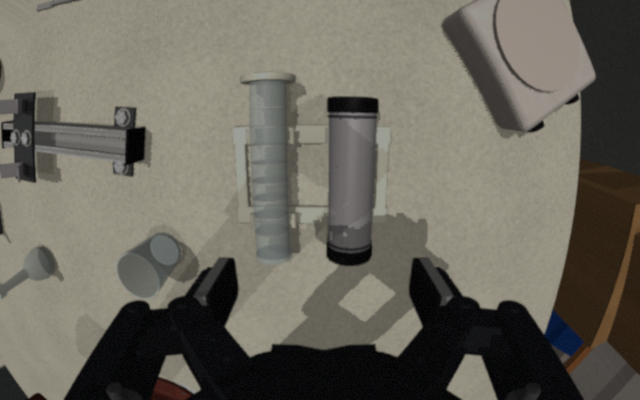

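The wrist view shows the tube at (350,180) and the cylinder at (270,165). The fingers straddle the tube direction, and the position agrees with the earlier fit.

>>> arm_command:
  plan:
    - [[0.1,2.3,4,0,0,0],[0.1,2.3,8,0,0,0],[0.1,2.3,11,0,0,0],[0.1,2.3,11,0,0,0],[0.1,2.3,11,0,0,0]]

```text
t: 2.57
tool_pos: [0.4697, -0.413, 0.292]
tool_rot: [-3.134, 0.151, 0.007]
contact_force: [-0.6, -0.7, 1.2]
opening: 0.0854
grip_force: 0.0
```

```bash
python3 -c "
from h import *
o=get_obs();print(o['tool_pos'],o['dq'].round(3)); go([.4683,-.4225,.046],-6)"
```

```text
[ 0.46966562 -0.41298706  0.29199334] [ 0.007 -0.056 -0.076 -0.    -0.005 -0.   ]
row [-0.0, 1.0, 9.13] [-0.0041, 0.0044, 0.0085] turn 0.6
row [-0.0, 1.0, 9.13] [-0.007, -0.0064, -3.1331] turn 179.5
```

>>> arm_command:
  plan:
    - [[0,1,0,0,0,0],[0,1,0,0,0,0],[0,1,2,0,0,0],[0,1,4,0,0,0],[0,1,4,0,0,0],[0,1,4,0,0,0]]

```text
t: 3.07
tool_pos: [0.4696, -0.4239, 0.256]
tool_rot: [3.137, -0.151, 0.001]
contact_force: [-0.2, -0.3, 0.8]
opening: 0.0855
grip_force: 0.0
```

```bash
python3 -c "
from h import *
o=get_obs();print(o['tool_pos'],o['dq'].round(3)); go([.4683,-.4225,.046],-6)"
```

```text
[ 0.46961405 -0.42392508  0.25599272] [-0.    -0.018 -0.026 -0.002 -0.005  0.001]
row [-0.15, -0.13, 5.53] [0.0007, -0.0007, 0.0086] turn 0.5
row [-0.15, -0.13, 5.53] [0.001, 0.0011, -3.133] turn 179.5
```

>>> arm_command:
  plan:
    - [[-0.1,-0.1,2,0,0,0],[-0.1,-0.1,4,0,0,0],[-0.1,-0.1,5.5,0,0,0],[-0.1,-0.1,5.5,0,0,0],[-0.1,-0.1,5.5,0,0,0],[-0.1,-0.1,5.5,0,0,0]]

```text
t: 3.57
tool_pos: [0.4691, -0.4232, 0.2015]
tool_rot: [3.136, -0.151, 0.003]
contact_force: [-0.7, 0.2, 0.1]
opening: 0.0853
grip_force: 0.0
```

>>> arm_command:
  plan:
    - [[0,0,0,0,0,0],[0,0,0,0,0,0],[0,0,0,0,0,0],[0,0,0,0,0,0],[0,0,0,0,0,0],[0,0,0,0,0,0],[0,0,0,0,0,0],[0,0,0,0,0,0],[0,0,0,0,0,0],[0,0,0,0,0,0]]
  gripper: 1
  force: 60

```text
t: 4.4
tool_pos: [0.469, -0.4225, 0.2013]
tool_rot: [-3.138, 0.151, -0.002]
contact_force: [-1.2, 3.4, 5.8]
opening: 0.0487
grip_force: 62.1
```

>>> arm_command:
  plan:
    - [[0,0,-1,0,0,0],[0,0,-3,0,0,0],[0,0,-6,0,0,0],[0,0,-10,0,0,0],[0,0,-13,0,0,0],[0,0,-15,0,0,0],[0,0,-15,0,0,0],[0,0,-15,0,0,0]]

```text
t: 5.07
tool_pos: [0.4684, -0.4226, 0.3502]
tool_rot: [3.137, -0.151, 0.001]
contact_force: [-0.2, 0.1, -6.0]
opening: 0.0483
grip_force: 63.7
```

```bash
python3 -c "
from h import *
o=get_obs();print(o['tool_pos'],o['contact_force'],o['grip_force']); go([.6006,.0647,.2],-15)"
```

```text
[ 0.46835866 -0.42255425  0.35018336] [-0.17604516  0.08041158 -6.04078423] 63.70782136917114
row [8.48, -49.77, -0.5] [0.001, -0.001, 0.1655] turn 9.5
row [8.48, -49.77, -0.5] [0.0015, 0.0015, -2.9761] turn 170.5
```

>>> arm_command:
  plan:
    - [[0.3,-2,-0.5,0,0,0.01],[1,-6,-0.5,0,0,0.03],[1.7,-10,-0.5,0,0,0.06],[2.4,-14,-0.5,0,0,0.09],[3.1,-18,-0.5,0,0,0.12],[3.8,-22,-0.5,0,0,0.165],[4.5,-26,-0.5,0,0,0.165],[5.1,-30,-0.5,0,0,0.165],[5.7,-33,-0.5,0,0,0.165],[6.2,-36,-0.5,0,0,0.165],[6.6,-38,-0.5,0,0,0.165],[6.8,-40,-0.5,0,0,0.165]]

```text
t: 6.07
tool_pos: [0.5738, -0.0291, 0.3502]
tool_rot: [-3.115, 0.407, 0.011]
contact_force: [-0.3, -0.6, -4.6]
opening: 0.0481
grip_force: 63.8
```

```bash
python3 -c "
from h import *
o=get_obs();print(o['tool_pos'],o['contact_force'],o['grip_force']); go([.6006,.0647,.2],-15)"
```

```text
[ 0.57381099 -0.02905657  0.35024504] [-0.34545855 -0.595435   -4.57645583] 63.83400321006775
row [0.18, -9.75, -0.45] [0.0007, 0.0068, 0.0019] turn 0.4
row [0.18, -9.75, -0.45] [-0.0107, 0.0011, -3.1397] turn 179.9
```

>>> arm_command:
  plan:
    - [[0.1,-3,0,0,0,0],[0.1,-6,0,0,0,0],[0.2,-8,0,0,0,0],[0.2,-9,0,0,0,0],[0.2,-9,0,0,0,0],[0.2,-9,0,0,0,0],[0.2,-9,0,0,0,0],[0.2,-9,0,0,0,0]]

```text
t: 6.73
tool_pos: [0.5994, 0.0544, 0.3538]
tool_rot: [3.114, -0.411, -0.002]
contact_force: [-0.2, 0.5, -4.7]
opening: 0.0481
grip_force: 63.8
```

```bash
python3 - <<'E'
from h import *
im,d,P=cloud('wrist'); cv2.imwrite('pics/w2.png',im); np.save('w2.npy',P)
Q=P.reshape(-1,3); Q=Q[np.isfinite(Q).all(1)]
ax=np.array([.966,-.259,0]); ay=np.array([.259,.966,0]); s=np.array([.6006,.0647,0])
L=np.c_[(Q-s)@ax,(Q-s)@ay,Q[:,2]]*1000
def rect(n,m): print(n,m.sum(),[np.round(a,1) for a in cv2.minAreaRect(L[m][:,:2].astype(np.float32))])
m=(abs(L[:,0])<75)&(abs(L[:,1])<40)&(L[:,2]>55)&(L[:,2]<90); rect('vees',m)
m=(abs(L[:,0])<35)&(L[:,1]<-45)&(L[:,1]>-230)&(L[:,2]>35)&(L[:,2]<46); rect('strut',m)
m=(abs(L[:,0])<100)&(abs(L[:,1])<50)&(L[:,2]>205)&(L[:,2]<240); rect('tube',m); print(np.percentile(L[m,2],[2,50,98]))
# left edge of tube height at ends
for k in (-1,1):
    mm=m&(k*L[:,0]>40); 
    if mm.sum(): print(k,np.percentile(L[mm],[2,50,98],axis=0).round(1).tolist())
go([.6006,.0647,.2],-15)
E
```

```text
vees 0 [array([0., 0.]), array([0., 0.]), np.float64(0.0)]
strut 3103 [array([   1.7, -149.4]), array([161.3,  45.5]), np.float64(89.3)]
tube 37594 [array([29.6, -1.6]), array([123.3,  96.9]), np.float64(0.0)]
[207.47786778 219.36616284 238.14191389]
1 [[41.2, -33.2, 208.2], [67.2, -11.2, 219.2], [89.6, 10.3, 223.1]]
row [-0.16, -1.02, -0.05] [0.0005, 0.0008, -0.0008] turn 0.1
row [-0.16, -1.02, -0.05] [0.0013, -0.0008, 3.1407] turn 180.0
```

View pics/w2.png

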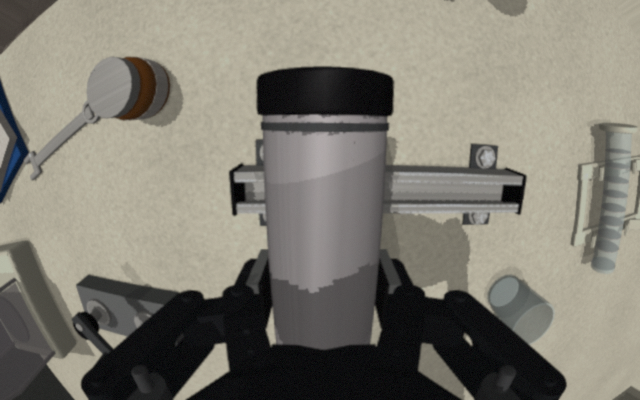

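The tube is held level above the cradle, with its far cap at (325,90). The strut ends show at (235,190) and (518,195), so I can check the strut's centre from both.

```bash
python3 - <<'E'
from h import *
for n in ('w2','top0'):
    Q=np.load(n+'.npy').reshape(-1,3); Q=Q[np.isfinite(Q).all(1)]
    ax=np.array([.966,-.259,0]); ay=np.array([.259,.966,0]); s=np.array([.6006,.0647,0])
    L=np.c_[(Q-s)@ax,(Q-s)@ay,Q[:,2]]*1000
    m=(abs(L[:,0])<18)&(L[:,2]>30)&(L[:,2]<50)
    y=np.sort(L[m,1]); y=y[(y>-260)&(y<110)]; print(n,'ends',y[[0,5,20]],y[[-20,-5,-1]])
    for y0 in (-210,-180,-150,-120,-90,-60,65):
        m=(abs(L[:,1]-y0)<8)&(abs(L[:,0])<30)&(L[:,2]>37)&(L[:,2]<45); x=L[m,0]; print(y0,m.sum(),np.percentile(x,[3,97]).round(1), 'inner',(x[x<0].max() if (x<0).any() else 0).round(1),(x[x>0].min() if (x>0).any() else 0).round(1))
E
```

```text
w2 ends [-230.66252805 -229.87708246 -228.96763906] [77.88391861 78.40883443 79.26124645]
-210 222 [-19.6  20.5] inner -10.0 11.2
-180 255 [-19.5  20.5] inner -9.7 10.8
-150 289 [-20.1  20.5] inner -9.7 11.0
-120 304 [-19.9  20.7] inner -9.8 11.6
-90 328 [-19.8  21.1] inner -9.7 12.0Traceback (most recent call last):
  File "<stdin>", line 9, in <module>
    return _quantile_unchecked(
        a, q, axis, out, overwrite_input, method, keepdims, weights)
    return _ureduce(a,
                    func=_quantile_ureduce_func,
    ...<5 lines>...
                    overwrite_input=overwrite_input,
                    method=method)
    r = func(a, **kwargs)
    result = _quantile(arr,
                       quantiles=q,
    ...<2 lines>...
                       out=out,
                       weights=wgt)
    slices_having_nans = np.isnan(arr[-1, ...])
                                  ~~~^^^^^^^^^
IndexError: index -1 is out of bounds for axis 0 with size 0
```

>>> arm_command:
  plan:
    - [[-0.1,-1,0,0,0,0],[-0.1,-1,1,0,0,0],[-0.1,-1,3,0,0,0],[-0.1,-1,5,0,0,0],[-0.1,-1,7,0,0,0],[-0.1,-1,8,0,0,0],[-0.1,-1,8,0,0,0],[-0.1,-1,8,0,0,0],[-0.1,-1,8,0,0,0]]

```text
t: 7.53
tool_pos: [0.602, 0.0654, 0.2762]
tool_rot: [-3.115, 0.409, -0.004]
contact_force: [0.1, -0.2, -4.2]
opening: 0.0482
grip_force: 63.8
```

```bash
python3 -c "
from h import *
o=get_obs();print(o['tool_pos'],o['contact_force'],o['grip_force']); go([.6010,.0642,.0905],-15)"
```

```text
[0.6020256  0.06540183 0.27618446] [ 0.0950455  -0.18085468 -4.21626879] 63.75116944313049
row [-0.08, 0.14, 3.1] [-0.0006, -0.0024, 0.0006] turn 0.1
row [-0.08, 0.14, 3.1] [0.0038, -0.001, -3.141] turn 180.0
```

>>> arm_command:
  plan:
    - [[-0.1,0.1,1,0,0,0],[-0.1,0.1,2,0,0,0],[-0.1,0.1,2.5,0,0,0],[-0.1,0.1,2.8,0,0,0],[-0.1,0.1,3,0,0,0],[-0.1,0.1,3.1,0,0,0],[-0.1,0.1,3.1,0,0,0],[-0.1,0.1,3.1,0,0,0],[-0.1,0.1,3.1,0,0,0]]

```text
t: 8.28
tool_pos: [0.6, 0.0649, 0.2447]
tool_rot: [3.115, -0.407, -0.003]
contact_force: [-5.8, 0.7, 2.3]
opening: 0.0482
grip_force: 64.7
```

The wrist force went from −4.5 to +2.3 N, so the tube has landed in the vees. I open the gripper.

>>> arm_command:
  plan:
    - [[0,0,0,0,0,0],[0,0,0,0,0,0],[0,0,0,0,0,0],[0,0,0,0,0,0],[0,0,0,0,0,0],[0,0,0,0,0,0],[0,0,0,0,0,0],[0,0,0,0,0,0]]
  gripper: -1

```text
t: 8.95
tool_pos: [0.6002, 0.0647, 0.2437]
tool_rot: [3.115, -0.409, 0.0]
contact_force: [0.2, -0.2, -0.1]
opening: 0.085
grip_force: 0.0
```

>>> arm_command:
  plan:
    - [[0,0,-1,0,0,0],[0,0,-4,0,0,0],[0,0,-8,0,0,0],[0,0,-11,0,0,0],[0,0,-12,0,0,0],[0,0,-12,0,0,0],[0,0,-12,0,0,0]]

```text
t: 9.53
tool_pos: [0.6001, 0.0647, 0.3642]
tool_rot: [-3.115, 0.409, -0.002]
contact_force: [-0.8, -0.0, -0.5]
opening: 0.0854
grip_force: 0.0
```

```bash
python3 - <<'E'
from h import *
ax=np.array([.966,-.259,0]); ay=np.array([.259,.966,0]); s=np.array([.6010,.0642,0])
for n in ('top','wrist'):
    im,d,P=cloud(n); Q=P.reshape(-1,3); Q=Q[np.isfinite(Q).all(1)]
    L=np.c_[(Q-s)@ax,(Q-s)@ay,Q[:,2]]*1000
    m=(abs(L[:,0])<110)&(abs(L[:,1])<40)&(L[:,2]>92)&(L[:,2]<125)
    print(n,m.sum(),[np.round(a,1) for a in cv2.minAreaRect(L[m][:,:2].astype(np.float32))],'ztop',[np.percentile(L[m&(abs(L[:,0]-k)<15),2],97).round(1) if (m&(abs(L[:,0]-k)<15)).any() else None for k in(-50,0,50)])
print(get_obs()['tool_pos'],get_obs()['contact_force'])
go([.4842,.327,.25],20.5)
E
```

```text
top 107 [array([38.4, -0.6]), array([ 35.4, 100.3]), np.float64(80.1)] ztop [None, np.float64(113.0), None]
wrist 13250 [array([-2.1, -0. ]), array([ 53.1, 180.2]), np.float64(89.7)] ztop [np.float64(112.3), np.float64(112.4), np.float64(112.4)]
[0.59949357 0.06466012 0.36125934] [-0.19616959 -0.47446401  0.39024434]
row [-17.93, -22.36, -4.3] [-0.0002, 0.004, -0.619] turn 35.5
row [-17.93, -22.36, -4.3] [0.0052, 0.0003, 2.5225] turn 144.5
```

The tube is seated: −2 mm lengthwise, 0 across, and level. Next is the hold-down.

>>> arm_command:
  plan:
    - [[-3,-4,-1,0,0,-0.1],[-6,-7.4,-2,0,0,-0.2],[-9,-11,-3,0,0,-0.3],[-12,-15,-4,0,0,-0.4],[-14.5,-18,-4,0,0,-0.5],[-16.5,-20.5,-4,0,0,-0.6],[-17.9,-22.4,-4,0,0,-0.62],[-17.9,-22.4,-4,0,0,-0.62],[-17.9,-22.4,-4,0,0,-0.62],[-17.9,-22.4,-4,0,0,-0.62]]

```text
t: 10.47
tool_pos: [0.4849, 0.3271, 0.4015]
tool_rot: [3.09, 0.561, -0.005]
contact_force: [0.3, -1.0, -0.5]
opening: 0.0854
grip_force: 0.0
```

```bash
python3 - <<'E'
from h import *
im,d,P=cloud('wrist'); cv2.imwrite('pics/w3.png',im); Q=P.reshape(-1,3); Q=Q[np.isfinite(Q).all(1)]
a=np.radians(20.5); ax=np.array([np.cos(a),np.sin(a),0]); ay=np.array([-ax[1],ax[0],0]); s=np.array([.4842,.327,0])
L=np.c_[(Q-s)@ax,(Q-s)@ay,Q[:,2]]*1000
def f(n,x0,x1,z0,z1):
    m=(L[:,0]>x0)&(L[:,0]<x1)&(abs(L[:,1])<28)&(L[:,2]>z0)&(L[:,2]<z1)
    if m.sum()>5: print(n,m.sum(),[np.round(q,1) for q in cv2.minAreaRect(L[m][:,:2].astype(np.float32))],np.percentile(L[m,2],[3,97]).round(1))
f('wing',-45,35,135,175); f('arm',27,95,110,128)
print(get_obs()['tool_pos'],get_obs()['q'].round(2)); go([.4842,.327,.145],20.5)
E
```

```text
wing 1076 [array([-2.7,  0.2]), array([56.3,  9.9]), np.float64(0.0)] [142.9 161.1]
arm 1446 [array([52.2, -0.1]), array([23. , 50.3]), np.float64(90.0)] [112.6 123.4]
[0.48529553 0.32651911 0.40187898] [ 0.47 -0.04  1.71 -0.    1.47  1.68]
row [-0.06, -0.09, 10.22] [0.0008, 0.0029, -0.0001] turn 0.2
row [-0.06, -0.09, 10.22] [0.0046, -0.0012, 3.1415] turn 180.0
```

View pics/w3.png

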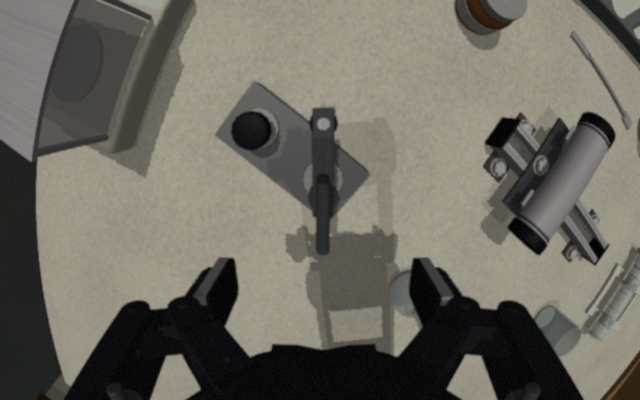

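The arm and wing lie aligned with the tool x axis (wing at (322,215)), and the tube sits in the cradle at (565,185). I descend on the wing.

>>> arm_command:
  plan:
    - [[0,-0.1,3,0,0,0],[0,-0.1,6,0,0,0],[0,-0.1,9,0,0,0],[0,-0.1,10.2,0,0,0],[0,-0.1,10.2,0,0,0],[0,-0.1,10.2,0,0,0],[0,-0.1,10.2,0,0,0]]

```text
t: 11.1
tool_pos: [0.4858, 0.3281, 0.3039]
tool_rot: [-3.091, -0.559, -0.005]
contact_force: [-0.0, 0.8, -0.3]
opening: 0.0855
grip_force: 0.0
```

>>> arm_command:
  plan:
    - [[0,0,0,0,0,0],[0,0,0,0,0,0],[0,0,0,0,0,0],[0,0,0,0,0,0],[0,0,0,0,0,0],[0,0,0,0,0,0],[0,0,0,0,0,0],[0,0,0,0,0,0],[0,0,0,0,0,0],[0,0,0,0,0,0],[0,0,0,0,0,0],[0,0,0,0,0,0]]
  gripper: 1
  force: 100

```text
t: 12.1
tool_pos: [0.4849, 0.3282, 0.302]
tool_rot: [3.091, 0.56, 0.001]
contact_force: [0.7, -2.1, 1.9]
opening: 0.0088
grip_force: 98.3
```

>>> arm_command:
  plan:
    - [[0,0,-1,0,0,0],[0,0,-3,0,0,0],[0,0,-6,0,0,0],[0,0,-9,0,0,0],[0,0,-12,0,0,0],[0,0,-14,0,0,0],[0,0,-15,0,0,0],[0,0,-15,0,0,0],[0,0,-15,0,0,0]]

```text
t: 12.85
tool_pos: [0.4844, 0.3283, 0.4504]
tool_rot: [3.091, 0.561, -0.003]
contact_force: [-0.6, -0.6, -4.7]
opening: 0.0081
grip_force: 97.8
```

```bash
python3 - <<'E'
from h import *
im,d,P=cloud('wrist'); Q=P.reshape(-1,3); Q=Q[np.isfinite(Q).all(1)]
o=get_obs(); T=R.from_rotvec(o['tool_rot']); L=T.inv().apply(Q-o['tool_pos'])*1000; L[:,2]-=154.7
for n,x0,x1,z0,z1 in (('arm',27,95,15,45),('wing',-50,35,-20,8)):
    m=(L[:,0]>x0)&(L[:,0]<x1)&(abs(L[:,1])<30)&(L[:,2]>z0)&(L[:,2]<z1)
    if m.sum()>5: print(n,m.sum(),[np.round(q,1) for q in cv2.minAreaRect(L[m][:,:2].astype(np.float32))],'z by x',[(k,np.median(L[m&(abs(L[:,0]-k)<4),2]).round(1)) for k in (35,45,55,65)] if n=='arm' else np.percentile(L[m,2],[3,97]).round(1))
print(o['tool_pos'],o['contact_force'],o['grip_force'])
ay=np.array([.2588,.9659]); slot=np.array([.6010,.0642])-64*ay/1000; print(slot)
go([*slot,.30],-15)
E
```

```text
arm 3813 [array([52.1,  0.3]), array([50.3, 23.5]), np.float64(0.0)] z by x [(35, np.float64(26.0)), (45, np.float64(26.0)), (55, np.float64(26.0)), (65, np.float64(25.5))]
wing 4448 [array([-1.5, -3.1]), array([53.2, 33.7]), np.float64(21.8)] z by x [-19.1   6. ]
[0.48435166 0.32815527 0.44912046] [ 0.19342454 -0.36651346 -4.77101912] 97.8464126586914
[0.5844368 0.0023824]
row [-2.07, 34.02, -0.54] [0.0014, 0.0039, 0.6207] turn 35.6
row [-2.07, 34.02, -0.54] [-0.005, 0.0018, -2.5209] turn 144.4
```

>>> arm_command:
  plan:
    - [[-0.2,2,0,0,0,0.05],[-0.4,5,0,0,0,0.1],[-0.6,9,0,0,0,0.2],[-0.8,13,0,0,0,0.3],[-1,17,0,0,0,0.4],[-1.3,21,0,0,0,0.5],[-1.5,25,0,0,0,0.6],[-1.8,28,0,0,0,0.62],[-2,31,0,0,0,0.62],[-2,33,0,0,0,0.62],[-2,34,0,0,0,0.62],[-2,34,0,0,0,0.62]]

```text
t: 13.9
tool_pos: [0.5856, 0.0012, 0.4488]
tool_rot: [3.114, -0.414, -0.007]
contact_force: [-0.9, 0.2, -3.7]
opening: 0.0083
grip_force: 98.2
```

>>> arm_command:
  plan:
    - [[0,0,2,0,0,0],[0,0,4,0,0,0],[0,0,6,0,0,0],[0,0,8,0,0,0],[0,0,8,0,0,0],[0,0,8,0,0,0],[0,0,8,0,0,0]]

```text
t: 14.48
tool_pos: [0.5855, 0.0037, 0.3725]
tool_rot: [-3.115, 0.407, -0.001]
contact_force: [0.3, 0.0, -4.2]
opening: 0.0085
grip_force: 98.0
```

```bash
python3 - <<'E'
from h import *
for n in ('wrist','top'):
    im,d,P=cloud(n); cv2.imwrite(f'pics/{n}4.png',im if n=='wrist' else cv2.resize(im[150:250,230:380],None,fx=4,fy=4)); np.save(n+'4.npy',P)
    Q=P.reshape(-1,3); Q=Q[np.isfinite(Q).all(1)]
    ax=np.array([.9659,-.2588,0]); ay=np.array([.2588,.9659,0]); s=np.array([.6010,.0642,0])
    L=np.c_[(Q-s)@ax,(Q-s)@ay+75,Q[:,2]]*1000 if 0 else np.c_[(Q-s)@ax*1000,(Q-s)@ay*1000+75,Q[:,2]*1000]
    for y0 in (-130,-100,-70,-40,-20):
        m=(abs(L[:,1]-y0)<8)&(abs(L[:,0])<30)&(L[:,2]>36)&(L[:,2]<46); x=L[m,0]
        if m.sum()>20: print(n,y0,m.sum(),np.percentile(x,[3,97]).round(1),'inner',x[x<0].max().round(1),x[x>0].min().round(1),np.median(L[m,2]).round(1))
o=get_obs();print(o['tool_pos'],o['contact_force'])
go([.5844,.0024,.22],-15)
E
```

```text
wrist -130 246 [-19.5  20.4] inner -11.2 10.6 40.0
wrist -100 283 [-19.4  20.6] inner -10.3 10.5 40.0
wrist -70 301 [-19.4  20.3] inner -10.3 10.9 40.0
wrist -40 310 [-19.5  20.6] inner -10.2 10.8 40.0
wrist -20 272 [-19.5  20.5] inner -10.1 11.5 40.0
top -130 41 [-20.8  19.4] inner -11.4 10.8 38.9
top -100 41 [-20.7  19.1] inner -11.5 10.9 39.5
top -70 39 [-20.4  19.3] inner -11.9 10.7 39.1Traceback (most recent call last):
  File "<stdin>", line 9, in <module>
    return umr_maximum(a, axis, None, out, keepdims, initial, where)
ValueError: zero-size array to reduction operation maximum which has no identity
```

View pics/wrist4.png

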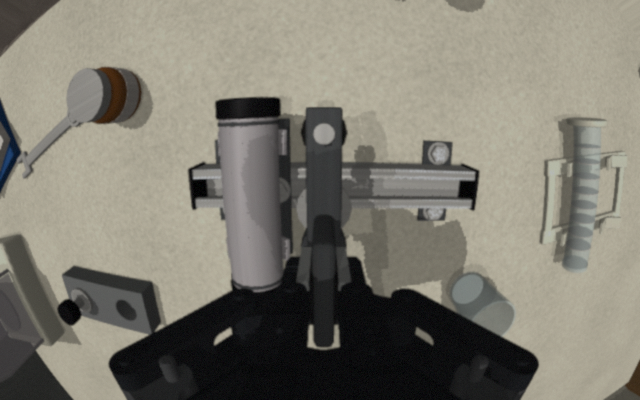

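The wrist view shows the hold-down with its arm square to the strut, over the slot (arm at (323,190)), and the tube at (250,190). Fine alignment follows.

>>> arm_command:
  plan:
    - [[-0.1,0.1,0,0,0,0],[-0.1,0.1,1,0,0,0],[-0.1,0.1,2,0,0,0],[-0.1,0.1,3,0,0,0],[-0.1,0.1,3.4,0,0,0],[-0.1,0.1,3.4,0,0,0],[-0.1,0.1,3.4,0,0,0],[-0.1,0.1,3.4,0,0,0],[-0.1,0.1,3.4,0,0,0]]

```text
t: 15.33
tool_pos: [0.5844, 0.0021, 0.3384]
tool_rot: [-3.115, 0.409, -0.002]
contact_force: [-0.3, 0.4, -3.3]
opening: 0.0091
grip_force: 98.2
```

```bash
python3 - <<'E'
from h import *
o=get_obs();print(o['tool_pos'],o['contact_force'],o['dq'].round(3))
go([.5845,.0024,.154],-15)
E
```

```text
[0.58443496 0.0021259  0.33840462] [-0.25448943  0.39585884 -3.25071913] [ 0.    -0.002 -0.001  0.002  0.002 -0.001]
row [-0.0, -0.03, 2.97] [-0.0002, -0.0012, 0.0006] turn 0.1
row [-0.0, -0.03, 2.97] [0.0019, -0.0003, -3.141] turn 180.0
```

Aligned. I insert slowly.

>>> arm_command:
  plan:
    - [[0,0,0.4,0,0,0],[0,0,0.8,0,0,0],[0,0,1.2,0,0,0],[0,0,1.6,0,0,0],[0,0,1.8,0,0,0],[0,0,1.8,0,0,0],[0,0,1.8,0,0,0]]

```text
t: 15.92
tool_pos: [0.5841, 0.0022, 0.3194]
tool_rot: [3.115, -0.409, -0.001]
contact_force: [0.6, 0.4, -3.6]
opening: 0.009
grip_force: 98.2
```

>>> arm_command:
  plan:
    - [[0,0,0.3,0,0,0],[0,0,0.6,0,0,0],[0,0,0.8,0,0,0],[0,0,0.9,0,0,0],[0,0,1.0,0,0,0],[0,0,1.0,0,0,0],[0,0,1.0,0,0,0]]

```text
t: 16.5
tool_pos: [0.5842, 0.0022, 0.3097]
tool_rot: [3.115, -0.409, -0.0]
contact_force: [0.2, -0.0, -4.3]
opening: 0.0084
grip_force: 98.2
```

No contact so far, and the collar is about 1 mm above the strut. I start the quarter turn.

>>> arm_command:
  plan:
    - [[0,0,0,0,0,-0.05],[0,0,0,0,0,-0.12],[0,0,0,0,0,-0.2],[0,0,0,0,0,-0.28],[0,0,0,0,0,-0.36],[0,0,0,0,0,-0.44],[0,0,0,0,0,-0.52],[0,0,0,0,0,-0.6],[0,0,0,0,0,-0.68],[0,0,0,0,0,-0.75],[0,0,0,0,0,-0.78],[0,0,0,0,0,-0.78]]

```text
t: 17.5
tool_pos: [0.5842, 0.0022, 0.31]
tool_rot: [3.036, 0.806, 0.001]
contact_force: [-0.2, -0.3, -4.4]
opening: 0.0085
grip_force: 98.2
```

```bash
python3 - <<'E'
from h import *
o=get_obs();print(o['tool_pos'],o['contact_force'],o['wrist_torque'],o['q'].round(2))
go([.5845,.0024,.155],75)
E
```

```text
[0.58423914 0.00217165 0.30995493] [-0.20761122 -0.29806858 -4.44310255] [ 0.0102939   0.03382251 -0.03057539] [-0.12  0.03  1.8  -0.    1.31  0.93]
row [0.03, -0.01, 0.03] [0.0004, -0.0002, -0.7897] turn 45.2
row [0.03, -0.01, 0.03] [-0.0003, -0.0006, 2.3519] turn 134.8
```

>>> arm_command:
  plan:
    - [[0,0,0,0,0,-0.08],[0,0,0,0,0,-0.16],[0,0,0,0,0,-0.24],[0,0,0,0,0,-0.32],[0,0,0,0,0,-0.4],[0,0,0,0,0,-0.48],[0,0,0,0,0,-0.56],[0,0,0,0,0,-0.64],[0,0,0,0,0,-0.72],[0,0,0,0,0,-0.79],[0,0,0,0,0,-0.79],[0,0,0,0,0,-0.79]]

```text
t: 18.5
tool_pos: [0.5842, 0.0022, 0.3098]
tool_rot: [2.495, 1.909, 0.0]
contact_force: [0.6, 0.0, -3.7]
opening: 0.0088
grip_force: 98.2
```

>>> arm_command:
  plan:
    - [[0,0,0.05,0,0,0],[0,0,0.1,0,0,0],[0,0,0.15,0,0,0],[0,0,0.15,0,0,0],[0,0,0.15,0,0,0]]

```text
t: 18.92
tool_pos: [0.5843, 0.0021, 0.309]
tool_rot: [2.493, 1.911, 0.001]
contact_force: [-0.9, -0.7, 0.8]
opening: 0.0082
grip_force: 99.0
```

The collar is touching the strut. I release and retreat.

>>> arm_command:
  plan:
    - [[0,0,0,0,0,0],[0,0,0,0,0,0],[0,0,0,0,0,0],[0,0,0,0,0,0],[0,0,0,0,0,0],[0,0,0,0,0,0],[0,0,0,0,0,0],[0,0,0,0,0,0],[0,0,0,0,0,0]]
  gripper: -1

```text
t: 19.67
tool_pos: [0.5842, 0.0022, 0.3082]
tool_rot: [2.493, 1.912, -0.0]
contact_force: [-0.6, 1.1, 0.1]
opening: 0.085
grip_force: 0.0
```

>>> arm_command:
  plan:
    - [[0,0,-1,0,0,0],[0,0,-3,0,0,0],[0,0,-6,0,0,0],[0,0,-9,0,0,0],[0,0,-11,0,0,0],[0,0,-12,0,0,0],[0,0,-12,0,0,0],[0,0,-12,0,0,0]]

```text
t: 20.33
tool_pos: [0.5841, 0.0022, 0.4282]
tool_rot: [2.492, 1.912, 0.0]
contact_force: [-0.1, -0.9, -0.2]
opening: 0.0858
grip_force: 0.0
```

```bash
python3 - <<'E'
from h import *
im,d,P=cloud('wrist'); cv2.imwrite('pics/w5.png',im); Q=P.reshape(-1,3); Q=Q[np.isfinite(Q).all(1)]
ax=np.array([.9659,-.2588,0]); ay=np.array([.2588,.9659,0]); s=np.array([.6010,.0642,0])
L=np.c_[(Q-s)@ax,(Q-s)@ay,Q[:,2]]*1000
def f(n,m): print(n,m.sum(),[np.round(q,1) for q in cv2.minAreaRect(L[m][:,:2].astype(np.float32))],np.percentile(L[m,2],[3,50,97]).round(1))
f('tube',(abs(L[:,0])<110)&(abs(L[:,0])>25)&(abs(L[:,1])<40)&(L[:,2]>92)&(L[:,2]<118))
f('arm',(abs(L[:,0])<30)&(L[:,1]<40)&(L[:,1]>-38)&(L[:,2]>122)&(L[:,2]<136))
f('wing',(abs(L[:,0])<30)&(L[:,1]<0)&(L[:,1]>-110)&(L[:,2]>145)&(L[:,2]<176))
o=get_obs();print(o['tool_pos'],o['contact_force'],o['opening'])
E
```

```text
tube 6694 [array([-1.5,  0.1]), array([ 53.5, 179.7]), np.float64(90.0)] [ 94.8 109.3 113.7]
arm 1241 [array([ -0.2, -12.3]), array([51.3, 18.2]), np.float64(89.7)] [125.5 127.  130.3]
wing 849 [array([ -0.2, -67.5]), array([56.2,  9. ]), np.float64(90.0)] [155.6 166.6 168. ]
[0.58386076 0.00219387 0.42667234] [-0.17923991  0.31088999 -0.03622598] 0.08547431464652303
```

View pics/w5.png

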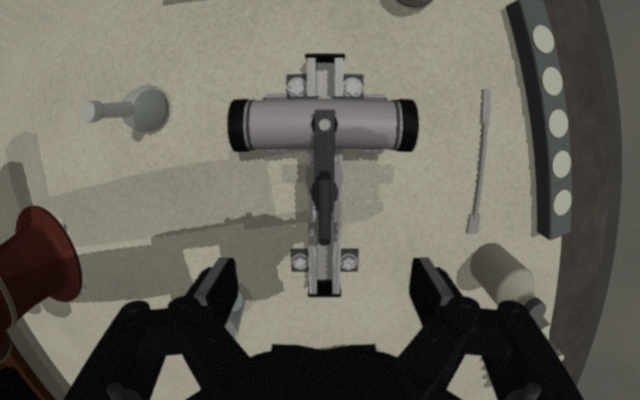

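The tube (323,125) is seated. The arm lies along the strut with its pad over the tube's middle, and its top at z 127–128 mm shows the collar resting on the strut. The gripper is clear, so I hand the job in.

```bash
python3 -c "
from station import *
print(finish_job())"
```

```text
the job is handed in; nothing more can be done
None
```

The tube is seated in both vees and the hold-down is turned in the slot with its pad over the tube's middle. Everything was released with no sign of contact with the glassware or spare bolt, and the job was handed in after about 20 s of the 64 s limit; no verdict came back.

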